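# Count three brass spacers into the kit case and close it

## Task

Make up the fitting kit: the blue case must hold exactly three brass spacers, counting the one already in it, which stays there, all standing upright on its floor. Take the missing ones from the green tray and leave the other brass ones and the black ones in the tray, and shut the case's lid fully, edge to edge. Leave the white thread spool and the roll of tape where they are.

Things in the scene. Friction and masses are not known exactly. Their poses are not given: they have to be found in the camera images.
- case: lower shell of a blue clamshell case, fixed to the bench: 130 mm along its x, 230 mm along its y, rim 30 mm high, walls and floor 4 mm thick, open on top. Origin at the centre of its underside; the lid is hinged on its +x long rim (away from the robot)
- case_lid (a joint): angle of the case's upper shell (blue frame with a clear window, 130 x 230 mm, 20 mm deep): 0 = closed, rims meeting all round; it starts open at about 1.8 to 2.1, leaning back beyond upright. The hinge is stiff: the lid stays where it is left and needs a light push all the way down
- lid_hinge (a point): middle of the lid's hinge line, which runs along the case's y at the height of the case's rim (30 mm). Its x points from the closed lid's free edge to the hinge and its z out of the lid's outer face; both turn with the lid
- lid_edge (a point): middle of the lid's free long edge, on its outer face (130 mm from the hinge, 20 mm out from the lid's rim); 50 mm above the bench when closed
- tray: shallow green tray, fixed to the bench: 160 mm along its x, 220 mm along its y, 22 mm high, walls and floor 4 mm thick; origin at the centre of its underside. The spacers in it stand about 66 mm apart, in 2 rows of 3 (rows along y)
- brass1: brass-coloured spacer sleeve, an upright cylinder 28 mm across and 24 mm tall (dark bore mark on its end), 60 g; origin at the centre of its underside, z along its axis; starts in the tray
- brass2: brass-coloured spacer sleeve, an upright cylinder 28 mm across and 24 mm tall (dark bore mark on its end), 60 g; origin at the centre of its underside, z along its axis; starts in the tray
- brass3: brass-coloured spacer sleeve, an upright cylinder 28 mm across and 24 mm tall (dark bore mark on its end), 60 g; origin at the centre of its underside, z along its axis; starts in the tray
- brass4: brass-coloured spacer sleeve, an upright cylinder 28 mm across and 24 mm tall (dark bore mark on its end), 60 g; origin at the centre of its underside, z along its axis; starts in the tray
- brass5: brass-coloured spacer sleeve, an upright cylinder 28 mm across and 24 mm tall (dark bore mark on its end), 60 g; origin at the centre of its underside, z along its axis; starts in the case
- black1: black plastic spacer sleeve, an upright cylinder 28 mm across and 24 mm tall (dark bore mark on its end), 60 g; origin at the centre of its underside, z along its axis; starts in the tray, not wanted
- black2: black plastic spacer sleeve, an upright cylinder 28 mm across and 24 mm tall (dark bore mark on its end), 60 g; origin at the centre of its underside, z along its axis; starts in the tray, not wanted
- spool: white thread spool 52 mm across, 70 mm tall; a bystander, origin at the centre of its underside
- tape: grey roll of tape lying flat, 90 mm across, 24 mm tall; a bystander, origin at the centre of its underside
Things that resemble listed ones, but are neither listed nor needed, are in the scene too. Leave any turquoise look-alike of the brass2 alone.

How it is judged (in metres and radians):
At the end, for the whole second after the job is handed in: Exactly three brass spacers are in the case, the one that started there among them, each upright (within 0.15 rad) and on its floor (underside within 12 mm of the case's underside), at rest; the other two brass and both black spacers are in the tray; the lid is shut to within 0.05 rad (((horizontal distance between each of brass1, brass2 and case below 0.15 m and horizontal distance between each of brass3, brass4 and case above 0.15 m) or (horizontal distance between each of brass1, brass3 and case below 0.15 m and horizontal distance between each of brass2, brass4 and case above 0.15 m) or (horizontal distance between each of brass1, brass4 and case below 0.15 m and horizontal distance between each of brass2, brass3 and case above 0.15 m) or (horizontal distance between each of brass1, brass4 and case above 0.15 m and horizontal distance between each of brass2, brass3 and case below 0.15 m) or (horizontal distance between each of brass1, brass3 and case above 0.15 m and horizontal distance between each of brass2, brass4 and case below 0.15 m) or (horizontal distance between each of brass1, brass2 and case above 0.15 m and horizontal distance between each of brass3, brass4 and case below 0.15 m)) and x of brass5 in the frame of case between -0.055 and 0.055 m and y of brass5 in the frame of case between -0.105 and 0.105 m and z of brass5 in the frame of case between -0.002 and 0.012 m and angle between the z axis of brass5 and the z axis of case, either way round below 0.15 rad and ((x of brass1 in the frame of case between -0.055 and 0.055 m and y of brass1 in the frame of case between -0.105 and 0.105 m and z of brass1 in the frame of case between -0.002 and 0.012 m and angle between the z axis of brass1 and the z axis of case, either way round below 0.15 rad) or (x of brass1 in the frame of tray between -0.08 and 0.08 m and y of brass1 in the frame of tray between -0.11 and 0.11 m and z of brass1 in the frame of tray between -0.002 and 0.04 m)) and ((x of brass2 in the frame of case between -0.055 and 0.055 m and y of brass2 in the frame of case between -0.105 and 0.105 m and z of brass2 in the frame of case between -0.002 and 0.012 m and angle between the z axis of brass2 and the z axis of case, either way round below 0.15 rad) or (x of brass2 in the frame of tray between -0.08 and 0.08 m and y of brass2 in the frame of tray between -0.11 and 0.11 m and z of brass2 in the frame of tray between -0.002 and 0.04 m)) and ((x of brass3 in the frame of case between -0.055 and 0.055 m and y of brass3 in the frame of case between -0.105 and 0.105 m and z of brass3 in the frame of case between -0.002 and 0.012 m and angle between the z axis of brass3 and the z axis of case, either way round below 0.15 rad) or (x of brass3 in the frame of tray between -0.08 and 0.08 m and y of brass3 in the frame of tray between -0.11 and 0.11 m and z of brass3 in the frame of tray between -0.002 and 0.04 m)) and ((x of brass4 in the frame of case between -0.055 and 0.055 m and y of brass4 in the frame of case between -0.105 and 0.105 m and z of brass4 in the frame of case between -0.002 and 0.012 m and angle between the z axis of brass4 and the z axis of case, either way round below 0.15 rad) or (x of brass4 in the frame of tray between -0.08 and 0.08 m and y of brass4 in the frame of tray between -0.11 and 0.11 m and z of brass4 in the frame of tray between -0.002 and 0.04 m)) and x of black1 in the frame of tray between -0.08 and 0.08 m and y of black1 in the frame of tray between -0.11 and 0.11 m and z of black1 in the frame of tray between -0.002 and 0.04 m and x of black2 in the frame of tray between -0.08 and 0.08 m and y of black2 in the frame of tray between -0.11 and 0.11 m and z of black2 in the frame of tray between -0.002 and 0.04 m and linear speed of each of brass1, brass2, brass3, brass4, brass5 below 0.02 m/s and value of joint case_lid below 0.05 rad); the robot touches nothing.
It fails at once if a bystander (spool or tape) is moved by more than 60 mm (distance of any of spool, tape from where it was at the start of the episode above 0.06 m).
It also fails if it takes over 70 s, if anything falls off the work surface, if the arm or the gripper's body presses on something with over 40 N, if the wrist force passes 120 N, or if a joint passes its speed limit or range.

## Robot

A 6-joint arm with a two-finger parallel gripper is mounted at the origin on the work surface. World frame = base frame: x ahead of the robot, y to its left, z up, the work surface at z = 0. Lengths are in mm, angles in rad, forces in N, time in s.
With the tool pointing down it reaches from about 275 to 1000 mm from the base axis. Payload 8.4 kg.
Tool frame: the origin (TCP) lies midway between the tips of the shut fingers; the grasp point (between the pads) lies 19 mm behind it; z points along the fingers, y is the line along which they close (so a half turn about z gives the same grasp; the last joint's range is limited). The gripper opens to 85 mm and grips with 20 to 120 N. Pads are 22 mm wide; open, the fingers measure 114 mm over their backs; the gripper's body (76 mm by 85 mm) begins 54 mm behind the grasp point. The pads swing forward as they close: fully open they stand 13 mm farther back than shut.
Start: joints at [-1.144, 0.353, 1.633, -0, 1.155, -0.002], TCP at [259.861, -568.419, 231.281] pointing down, gripper open.
Joint ranges: [-2.63, 2.63], [-0.92, 2.1], [0.06, 2.66], [-1.3, 4.44], [0, 2.69], [-3.02, 3.02]. Speed limits (rad/s): [2.22, 2.22, 2.79, 3.14, 3.14, 3.14].

## Interface

Orientations are given as [roll, pitch, yaw] about the fixed x, y, z axes, in that order (R = Rz(yaw) Ry(pitch) Rx(roll)).
In Python, from rig import r, imaging gives the robot as it stands. The module is installed in compiled form; this text tells all that it offers.
- The arm moves only by the tool arm_command, never from a script. Its argument "deltas" is a list of rows, each an object of numbers: "hand": the finger opening in mm, from 0 to 85.4; "tx", "ty", "tz": the shift along the tool's x, y, z in mm; "wx", "wy", "wz": the turn, a rotation vector about the tool's x, y, z in rad. A call has 1 to 8 rows; each row shifts and turns the commanded pose from where the row before left it, along the tool's axes as they then stand; what a row does not reach is not made up. A row lasts 1/8 s, in which the tool goes at most 62.5 mm and 10.7 degrees, less where a joint would pass 70% of its speed; a pose out of reach is approached as far as the arm can. A call with a gripper value outside its range is refused whole. The fingers move at their own pace and stop on an object; "squeeze" is the grip in N (left out, the last holds). Time passes only in rows, so rows that do not move let the fingers close. It gives the time, the measured TCP pose, the force, the opening and the grip force at its end, in the units of the state.
- r.sense(): the state, without advancing time (a new reading comes with each control period).
- imaging.grab_frame(name): name is "scene" or "side" or "wrist"; returns a dict with "image" (420x560x3 uint8, red, green, blue), "mtx" (3x3 intrinsics, pixels), "D" ([k1, k2, p1, p2, k3] as OpenCV has them; the pictures are not rectified), "world_to_cam" (4x4, takes a point from world to camera coordinates). Camera axes: x right, y up, looking along -z (the intrinsics and any distortion apply to the point x, -y, -z); pixel columns grow to the right and rows downward; lengths in mm; the calibration is good to about 2 mm. A picture is of the moment at which its call begins. There is no depth.
- r.sign_off(): hands the job in; it is judged then, once.
The state is a dict: "clock": time; "qpos": joint angles; "qvel": joint speeds; "joint_efforts": joint torques, N m; "eef_pos": TCP position; "tcp_rot": TCP orientation; "contact_force": force on the tool from outside, world axes, zero at the start; "wrist_torque": the same for the moment, N m; "opening": opening from 0.0 (shut) to 1.0 (fully open); "grasp_force": force on a finger pad.
Only numpy, scipy, OpenCV 4.12 (cv2) and the standard library are available. Lean on these libraries where they do the work, as an engineer would, in place of code of your own. Each camera call takes 0.05 s, during which the arm holds its last target. There are 200 camera calls.

## Working session

There is one attempt and no reset: what is moved stays moved. The work goes in short steps, Python scripts to look and compute and a tool call to move; the robot and the scene stay as the last step left them, time stands still between calls to the robot, and variables do not carry over. Pictures are saved under pics/ and viewed, at most 11 in all, crops included, and the job is handed in when it is done.

Besides the shell and the picture viewer there is one more tool, called after "Call:" by a JSON object that holds its "method" and its "body", one argument or row to a line. arm_command: Moves the arm, as the interface text tells. Its arguments: {"type":"object","properties":{"deltas":{"type":"array"},"squeeze":{"type":"number"}},"required":["deltas"]}

```bash
mkdir -p pics
cat > h.py <<'E'
import numpy as np, cv2
from rig import r, imaging
def grab(n,save=None):
    f=imaging.grab_frame(n)
    if save: cv2.imwrite('pics/'+save,cv2.cvtColor(f['image'],cv2.COLOR_RGB2BGR))
    return f
def ray(f,uv):
    p=cv2.undistortPoints(np.float64(uv).reshape(-1,1,2),f['mtx'],np.float64(f['D'])).reshape(-1,2)
    W=np.array(f['world_to_cam']);R=W[:3,:3];c=-R.T@W[:3,3]
    d=np.c_[p[:,0],-p[:,1],-np.ones(len(p))]@R
    return c,d
def plane(f,uv,z):
    c,d=ray(f,uv);return c+d*((z-c[2])/d[:,2])[:,None]
def proj(f,P):
    W=np.array(f['world_to_cam']);q=np.float64(P).reshape(-1,3)@W[:3,:3].T+W[:3,3]
    q=q*[1,-1,-1];return cv2.projectPoints(q,np.zeros(3),np.zeros(3),f['mtx'],np.float64(f['D']))[0].reshape(-1,2)
def blobs(f,lo,hi,amin=60):
    hsv=cv2.cvtColor(f['image'],cv2.COLOR_RGB2HSV);m=cv2.inRange(hsv,np.array(lo),np.array(hi))
    m=cv2.morphologyEx(m,cv2.MORPH_OPEN,np.ones((3,3)))
    n,l,s,c=cv2.connectedComponentsWithStats(m)
    return [(s[i,4],c[i].round(1),s[i,:4]) for i in range(1,n) if s[i,4]>=amin],m
E
python3 - <<'E'
from h import *
a=grab('scene');b=grab('side')
for f in(a,b):
    W=np.array(f['world_to_cam']);print((-W[:3,:3].T@W[:3,3]).round())
im=np.hstack([a['image'],b['image']])
cv2.imwrite('pics/a.png',cv2.cvtColor(a['image'],cv2.COLOR_RGB2BGR));cv2.imwrite('pics/b.png',cv2.cvtColor(b['image'],cv2.COLOR_RGB2BGR))
print(r.sense())
E
```

```text
[937. 482. 881.]
[ 328.  728. 1007.]
{'clock': 0.1, 'qpos': array([-1.14438684e+00,  3.53630696e-01,  1.63404880e+00, -2.73074025e-06,
        1.15524047e+00, -2.40551230e-03]), 'qvel': array([-0.00050889, -0.00086547, -0.00305783,  0.00138093,  0.00050699,
        0.00131309]), 'joint_efforts': array([ 3.24362572e-04, -6.06358838e+01, -3.42820895e+01,  3.03530487e-05,
        4.05726722e-03,  2.36360222e-05]), 'eef_pos': array([ 259.68576695, -568.01488771,  230.60910566]), 'tcp_rot': array([-3.14026533e+00, -6.96015584e-07,  4.28816100e-01]), 'contact_force': array([0.03746867, 0.59097812, 0.68247865]), 'wrist_torque': array([-0.0200453 ,  0.01262732,  0.01973075]), 'grasp_force': 0.0, 'opening': 0.9993954734522018}
```

View pics/a.png

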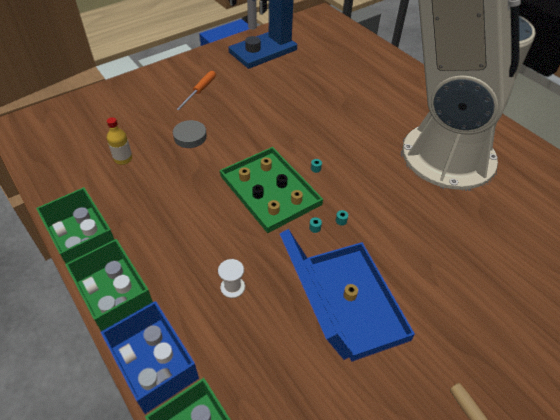

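View pics/b.png

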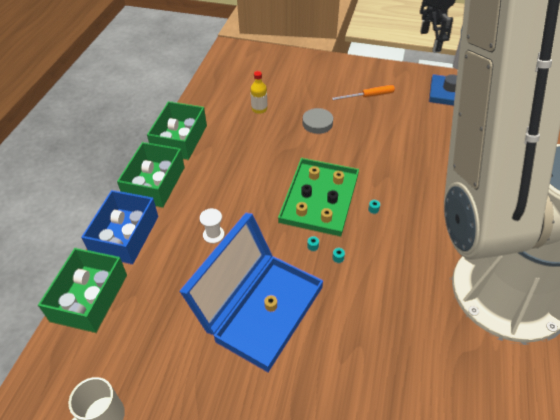

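Scene view: the green tray holds brass spacers at (244,174), (266,164), (274,208) and (297,197), and black ones at (258,191) and (282,181). brass5 is in the blue case at (351,292). Turquoise look-alikes lie on the bench at (316,165), (342,217) and (316,225), the spool is at (232,278) and the tape at (190,133). The side view agrees.

Run:
```python
from h import *
a=grab('scene');b=grab('side')
for n,f,bx in(('sc',a,(215,145,420,365)),('si',b,(270,150,370,320))):
    s,_=blobs(f,(12,90,90),(28,255,255),25)
    for A,c,q in s:
        if bx[0]<c[0]<bx[2] and bx[1]<c[1]<bx[3]: print(n,'brass',A,c,q,plane(f,[c],18)[0].round(1))
    s,m=blobs(f,(105,120,60),(125,255,255),1500)
    for A,c,q in s:print(n,'blue',A,c,q)
    s,m=blobs(f,(50,120,50),(80,255,255),1000)
    for A,c,q in s:
        print(n,'green',A,c,q)
        if bx[0]<c[0]<bx[2] and bx[1]<c[1]<bx[3]:
            cn=max(cv2.findContours((m),0,2)[0],key=lambda k:cv2.contourArea(k) if cv2.pointPolygonTest(k,tuple(map(float,c)),False)>0 else 0)
            p=plane(f,cn.reshape(-1,2),22)[:,:2].astype(np.float32);print(cv2.minAreaRect(p))
# case corners by hand: scene
print(plane(a,[(362,246),(411,334),(354,356)],30).round())
print(plane(b,[(322,289),(268,363),(219,341),(270,259)],30).round())
c=cv2.cvtColor(a['image'],cv2.COLOR_RGB2BGR)[140:370,210:420];cv2.imwrite('pics/c.png',cv2.resize(c,None,fx=2.6,fy=2.6,interpolation=3))
```

```text
sc brass 86 [291.6 145.3] [283 141  17   9] [ 335.  -257.6   18. ]
sc brass 82 [336.1 146.6] [328 143  17  10] [ 240.9 -185.6   18. ]
sc brass 55 [386.9 149.7] [381 144  12  12] [137.9 -98.9  18. ]
sc brass 27 [366.2 149.8] [365 146   4   8] [ 183.4 -130.3   18. ]
sc brass 31 [246.2 151.4] [244 148   6   7] [ 446.9 -307.1   18. ]
sc brass 52 [323.  156.7] [319 151   9  12] [ 294.3 -175.7   18. ]
sc brass 28 [228.3 156.4] [226 153   6   7] [ 495.4 -318.    18. ]
sc brass 40 [352.9 160.1] [350 157   6   8] [ 238.8 -121.2   18. ]
sc brass 60 [264.9 163.7] [261 159  10  11] [ 433.2 -241.3   18. ]
sc brass 25 [363.9 166.1] [362 163   5   7] [230.4 -88.4  18. ]
sc brass 51 [379.3 167.5] [374 164  11  10] [201.4 -61.9  18. ]
sc brass 63 [243.1 174.4] [239 170  11  11] [ 499.9 -241.4   18. ]
sc brass 26 [317.8 181.4] [316 179   5   6] [ 361.5 -114.6   18. ]
sc brass 30 [333.4 180. ] [330 178   8   5] [326.6 -95.9  18. ]
sc brass 45 [342.9 186. ] [338 183  12   7] [320.7 -66.8  18. ]
sc brass 45 [395.6 190.6] [391 186  10   9] [224.7  19.5  18. ]
sc brass 55 [338.3 194.5] [334 191  10  10] [3
[... 3202 characters left out ...]
7.5] [334 171   9  13] [ 430.5 -241.3   18. ]
si brass 92 [301.5 209.4] [297 204  10  11] [ 499.3 -109.9   18. ]
si brass 88 [326.2 216.2] [322 211  10  11] [ 435.2 -102.9   18. ]
si brass 132 [270.5 303.3] [265 296  12  15] [504.6 167.3  18. ]
si blue 2867 [121.2 224.9] [ 82 191  75  72]
si blue 8521 [257.7 302.6] [181 214 141 157]
si green 3820 [163.9 151.9] [118 102  88 104]
si green 3502 [318.9 196.9] [279 159  80  76]
((466.13916015625, -168.0955810546875), (233.2139434814453, 161.19711303710938), 87.99870300292969)
si green 3679 [ 83.6 289.1] [ 39 249  87  83]
[[413. 101.  30.]
 [478. 309.  30.]
 [596. 278.  30.]]
[[403. 113.  30.]
 [472. 305.  30.]
 [581. 283.  30.]
 [534.  63.  30.]]
```

View pics/c.png

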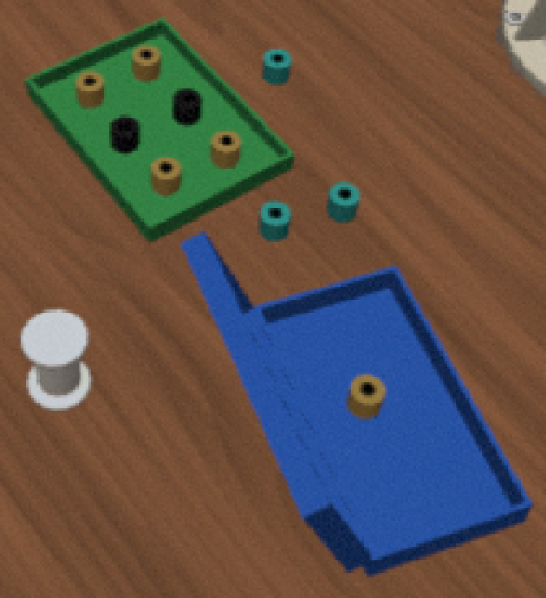

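The enlarged crop confirms the four brass in the tray and that the turquoise look-alikes are outside it. I'll take the two tray brass nearest the case: (437,-104) at pixel (297,197) and (501,-110) at (274,208). I'm setting out towards them with the gripper turned to the case's rough yaw of -0.32.

Call:
{"method": "arm_command", "body": {
  "deltas": [
    {"wz":0.15,"hand":52},
    {"wz":0.15},
    {"wz":0.15},
    {"wz":0.15},
    {"wz":0.15},
    {"tx":3,"ty":-55},
    {"tx":3,"ty":-55},
    {"tx":3,"ty":-55}
  ]
}}

```text
schema error: expected keys hand, tx, ty, tz, wx, wy, wz
```

Call:
{"method": "arm_command", "body": {
  "deltas": [
    {"tx":2,"ty":-55},
    {"tx":2,"ty":-55},
    {"tx":2,"ty":-55},
    {"tx":2,"ty":-55},
    {"tx":2,"ty":-55},
    {"tx":2,"ty":-55,"tz":20},
    {"tx":0,"tz":30},
    {}
  ]
}}

```text
schema error: expected keys hand, tx, ty, tz, wx, wy, wz
```

Run:
```python
from h import *
s=r.sense();print(s['clock'],s['eef_pos'].round(1),s['tcp_rot'].round(3),s['opening'])
w=grab('wrist','d.png')
print(proj(w,[(437,-104,28),(501,-110,28),(432,-241,28),(498,-241,28)]).round())
b=grab('side');a=grab('scene')
for f,k in((a,(350,300)),(b,(258,302))):
    _,m=blobs(f,(105,120,60),(125,255,255))
    cs=cv2.findContours(m,0,2)[0]
    c=max(cs,key=lambda q:cv2.contourArea(q)*(abs(cv2.boundingRect(q)[0]+cv2.boundingRect(q)[2]/2-k[0])<40))
    p=cv2.approxPolyDP(c,4,True).reshape(-1,2);print(np.c_[p,plane(f,p,30)[:,:2].round(),plane(f,p,0)[:,:2].round()])
```

```text
0.2 [ 259.7 -568.2  230.8] [-3.141  0.     0.429] 0.9990279054691117
[[ -69. -158.]
 [ -22. -191.]
 [  17. -148.]
 [  50. -212.]]
[[280. 233. 539. -32. 525. -50.]
 [326. 338. 615. 220. 604. 211.]
 [343. 358. 615. 269. 604. 261.]
 [355. 359. 598. 283. 586. 276.]
 [411. 339. 485. 316. 469. 310.]
 [413. 332. 472. 308. 455. 302.]
 [362. 243. 408.  95. 389.  81.]
 [307. 258. 531.  56. 517.  41.]
 [288. 230. 519. -28. 505. -46.]]
[[245. 214. 628. -52. 637. -76.]
 [181. 292. 698. 194. 709. 177.]
 [217. 342. 584. 286. 592. 273.]
 [268. 370. 468. 318. 473. 306.]
 [321. 280. 410.  91. 412.  71.]
 [272. 257. 531.  57. 537.  36.]
 [252. 215. 611. -53. 619. -77.]]
```

View pics/d.png

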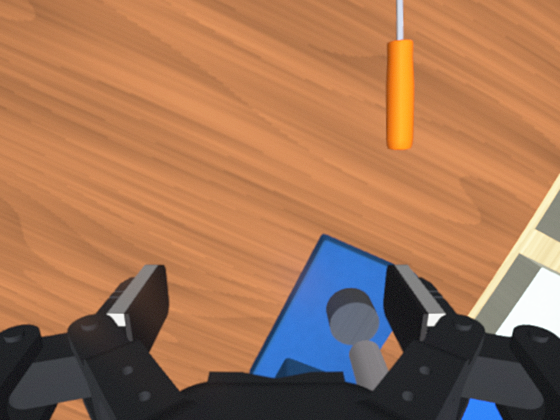

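The wrist view still shows the start position, with a blue stand and the orange screwdriver below. Rows need all the keys, so neither move ran. From the contours, the case centre is about (500,187) with yaw about -0.295.

Call:
{"method": "arm_command", "body": {
  "deltas": [
    {"hand":52,"tx":0,"ty":0,"tz":0,"wx":0,"wy":0,"wz":0.145},
    {"hand":52,"tx":0,"ty":0,"tz":0,"wx":0,"wy":0,"wz":0.145},
    {"hand":52,"tx":0,"ty":0,"tz":0,"wx":0,"wy":0,"wz":0.145},
    {"hand":52,"tx":0,"ty":0,"tz":0,"wx":0,"wy":0,"wz":0.145},
    {"hand":52,"tx":0,"ty":0,"tz":0,"wx":0,"wy":0,"wz":0.145},
    {"hand":52,"tx":4,"ty":-55,"tz":0,"wx":0,"wy":0,"wz":0},
    {"hand":52,"tx":4,"ty":-55,"tz":0,"wx":0,"wy":0,"wz":0},
    {"hand":52,"tx":4,"ty":-55,"tz":0,"wx":0,"wy":0,"wz":0}
  ]
}}

```text
clock: 1.35
eef_pos: [319.8, -412.6, 231.3]
tcp_rot: [-3.142, -0.0, -0.297]
contact_force: [1.3, -0.5, 0.3]
opening: 0.607
grasp_force: 0.0
```

Call:
{"method": "arm_command", "body": {
  "deltas": [
    {"hand":52,"tx":4,"ty":-55,"tz":0,"wx":0,"wy":0,"wz":0},
    {"hand":52,"tx":4,"ty":-55,"tz":0,"wx":0,"wy":0,"wz":0},
    {"hand":52,"tx":4,"ty":-55,"tz":0,"wx":0,"wy":0,"wz":0},
    {"hand":52,"tx":4,"ty":-55,"tz":0,"wx":0,"wy":0,"wz":0},
    {"hand":52,"tx":4,"ty":-55,"tz":0,"wx":0,"wy":0,"wz":0},
    {"hand":52,"tx":2,"ty":-55,"tz":40,"wx":0,"wy":0,"wz":0},
    {"hand":52,"tx":0,"ty":0,"tz":40,"wx":0,"wy":0,"wz":0},
    {"hand":52,"tx":0,"ty":0,"tz":0,"wx":0,"wy":0,"wz":0}
  ]
}}

```text
clock: 2.35
eef_pos: [433.5, -108.1, 152.6]
tcp_rot: [3.141, 0.005, -0.295]
contact_force: [1.0, 0.2, 0.8]
opening: 0.61
grasp_force: 0.0
```

Run:
```python
from h import *
s=r.sense();print(s['clock'],s['eef_pos'].round(1),s['tcp_rot'].round(3),s['opening'])
w=grab('wrist','e.png')
for P in [(437,-104,28),(501,-110,28)]:print(proj(w,[P]).round())
for A,c,q in blobs(w,(12,110,80),(28,255,255),300)[0]:print(A,c,q,plane(w,[c],28)[0].round(1))
```

```text
2.35 [ 433.5 -108.1  152.6] [ 3.141  0.005 -0.295] 0.610164589271071
[[270. 194.]]
[[251. 107.]]
96409 [284.9 180.9] [  0   0 560 378] [ 443.1 -117.8   28. ]
1353 [429.1  60.2] [406  39  48  41] [ 496.6 -238.2   28. ]
981 [252.7 107.6] [234  89  38  39] [ 500.4 -111.2   28. ]
1223 [443.7 147.3] [422 129  46  39] [ 433.7 -237.    28. ]
979 [272.1 191.3] [255 172  35  40] [ 438.3 -106.4   28. ]
2532 [ 21.3 329.1] [  0 296  64  76] [382.9 144.   28. ]
1196 [127.  402.7] [ 99 379  46  41] [282.6  84.   28. ]
1206 [424.4 403. ] [407 379  46  41] [ 201.  -183.3   28. ]
```

View pics/e.png

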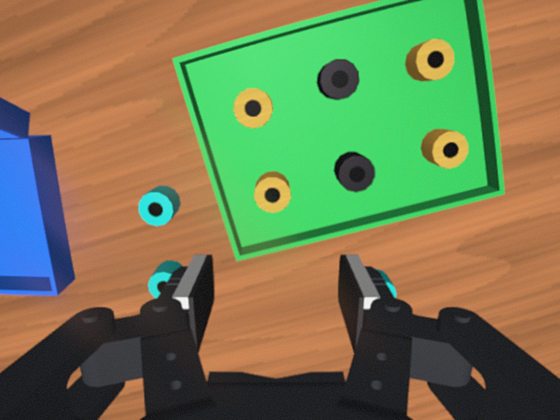

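The wrist view shows the target brass at (272,193) and the other at (252,107), with black ones at (338,78) and (355,172). The turquoise look-alikes are outside the tray on the left. I'm descending on the first.

Call:
{"method": "arm_command", "body": {
  "deltas": [
    {"hand":52,"tx":3.5,"ty":-4,"tz":40,"wx":0,"wy":0,"wz":0},
    {"hand":52,"tx":0,"ty":0,"tz":40,"wx":0,"wy":0,"wz":0},
    {"hand":52,"tx":0,"ty":0,"tz":35,"wx":0,"wy":0,"wz":0},
    {"hand":52,"tx":0,"ty":0,"tz":20,"wx":0,"wy":0,"wz":0},
    {"hand":52,"tx":0,"ty":0,"tz":10,"wx":0,"wy":0,"wz":0},
    {"hand":20,"tx":0,"ty":0,"tz":0,"wx":0,"wy":0,"wz":0},
    {"hand":20,"tx":0,"ty":0,"tz":0,"wx":0,"wy":0,"wz":0},
    {"hand":20,"tx":0,"ty":0,"tz":0,"wx":0,"wy":0,"wz":0}
  ],
  "squeeze": 40
}}

```text
clock: 3.4
eef_pos: [440.8, -106.7, 10.6]
tcp_rot: [3.142, -0.002, -0.296]
contact_force: [-1.0, -1.5, 8.8]
opening: 0.308
grasp_force: 39.8
```

Call:
{"method": "arm_command", "body": {
  "deltas": [
    {"hand":20,"tx":0,"ty":0,"tz":-30,"wx":0,"wy":0,"wz":0},
    {"hand":20,"tx":0,"ty":0,"tz":-40,"wx":0,"wy":0,"wz":0},
    {"hand":20,"tx":-20,"ty":-20,"tz":-30,"wx":0,"wy":0,"wz":0},
    {"hand":20,"tx":-14,"ty":-50,"tz":0,"wx":0,"wy":0,"wz":0},
    {"hand":20,"tx":0,"ty":-50,"tz":0,"wx":0,"wy":0,"wz":0},
    {"hand":20,"tx":0,"ty":-50,"tz":0,"wx":0,"wy":0,"wz":0},
    {"hand":20,"tx":0,"ty":-50,"tz":0,"wx":0,"wy":0,"wz":0},
    {"hand":20,"tx":0,"ty":-50,"tz":0,"wx":0,"wy":0,"wz":0}
  ]
}}

```text
clock: 4.4
eef_pos: [486.6, 163.7, 110.3]
tcp_rot: [-3.141, -0.001, -0.296]
contact_force: [0.8, -0.6, 1.0]
opening: 0.313
grasp_force: 39.6
```

Call:
{"method": "arm_command", "body": {
  "deltas": [
    {"hand":20,"tx":0,"ty":-50,"tz":0,"wx":0,"wy":0,"wz":0},
    {"hand":20,"tx":0,"ty":-33,"tz":0,"wx":0,"wy":0,"wz":0},
    {"hand":20,"tx":0,"ty":0,"tz":0,"wx":0,"wy":0,"wz":0}
  ]
}}

```text
clock: 4.78
eef_pos: [511.2, 243.5, 110.1]
tcp_rot: [-3.14, -0.001, -0.294]
contact_force: [0.6, -0.9, 0.1]
opening: 0.307
grasp_force: 39.6
```

Run:
```python
from h import *
s=r.sense();print(s['clock'],s['eef_pos'].round(1),s['tcp_rot'].round(3),s['opening'],s['grasp_force'])
w=grab('wrist','f.png')
b=grab('side','g.png')
im=np.hstack([cv2.imread('pics/f.png')[:, :],cv2.imread('pics/g.png')]);cv2.imwrite('pics/fg.png',cv2.resize(im,(800,300),interpolation=3))
```

```text
4.775 [511.2 243.5 110.1] [-3.14e+00 -1.00e-03 -2.94e-01] 0.3070096035375608 39.608572125434875
```

View pics/fg.png

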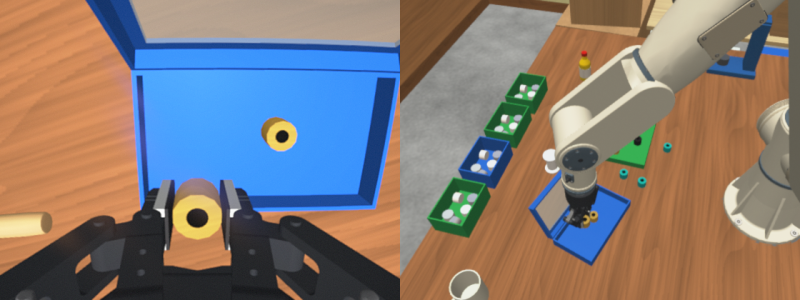

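The wrist view shows the spacer held upright between the fingers at (197,215), with brass5 at (282,136) and well clear. I'm lowering and releasing.

Call:
{"method": "arm_command", "body": {
  "deltas": [
    {"hand":20,"tx":0,"ty":0,"tz":40,"wx":0,"wy":0,"wz":0},
    {"hand":20,"tx":0,"ty":0,"tz":30,"wx":0,"wy":0,"wz":0},
    {"hand":20,"tx":0,"ty":0,"tz":15,"wx":0,"wy":0,"wz":0},
    {"hand":20,"tx":0,"ty":0,"tz":8,"wx":0,"wy":0,"wz":0},
    {"hand":20,"tx":0,"ty":0,"tz":5,"wx":0,"wy":0,"wz":0},
    {"hand":20,"tx":0,"ty":0,"tz":0,"wx":0,"wy":0,"wz":0}
  ]
}}

```text
clock: 5.62
eef_pos: [510.7, 241.2, 11.9]
tcp_rot: [-3.141, -0.0, -0.296]
contact_force: [-0.6, -0.1, -0.7]
opening: 0.311
grasp_force: 39.6
```

Call:
{"method": "arm_command", "body": {
  "deltas": [
    {"hand":20,"tx":0,"ty":0,"tz":1,"wx":0,"wy":0,"wz":0},
    {"hand":20,"tx":0,"ty":0,"tz":1,"wx":0,"wy":0,"wz":0},
    {"hand":46,"tx":0,"ty":0,"tz":0,"wx":0,"wy":0,"wz":0},
    {"hand":46,"tx":0,"ty":0,"tz":0,"wx":0,"wy":0,"wz":0},
    {"hand":46,"tx":0,"ty":0,"tz":0,"wx":0,"wy":0,"wz":0}
  ]
}}

```text
clock: 6.25
eef_pos: [510.5, 241.3, 9.6]
tcp_rot: [-3.142, -0.0, -0.296]
contact_force: [-0.9, 0.8, 0.2]
opening: 0.54
grasp_force: 0.0
```

Call:
{"method": "arm_command", "body": {
  "deltas": [
    {"hand":46,"tx":0,"ty":0,"tz":-40,"wx":0,"wy":0,"wz":0},
    {"hand":46,"tx":0,"ty":0,"tz":-50,"wx":0,"wy":0,"wz":0},
    {"hand":52,"tx":0,"ty":50,"tz":-20,"wx":0,"wy":0,"wz":0},
    {"hand":52,"tx":0,"ty":50,"tz":0,"wx":0,"wy":0,"wz":0},
    {"hand":52,"tx":0,"ty":50,"tz":0,"wx":0,"wy":0,"wz":0},
    {"hand":52,"tx":0,"ty":50,"tz":0,"wx":0,"wy":0,"wz":0},
    {"hand":52,"tx":20,"ty":50,"tz":0,"wx":0,"wy":0,"wz":0},
    {"hand":52,"tx":30,"ty":50,"tz":0,"wx":0,"wy":0,"wz":0}
  ]
}}

```text
clock: 7.25
eef_pos: [470.2, -61.8, 119.8]
tcp_rot: [-3.141, -0.0, -0.296]
contact_force: [2.3, -0.3, 1.7]
opening: 0.61
grasp_force: 0.0
```

Call:
{"method": "arm_command", "body": {
  "deltas": [
    {"hand":52,"tx":23,"ty":25,"tz":0,"wx":0,"wy":0,"wz":0},
    {"hand":52,"tx":20,"ty":15,"tz":0,"wx":0,"wy":0,"wz":0},
    {"hand":52,"tx":0,"ty":0,"tz":0,"wx":0,"wy":0,"wz":0}
  ]
}}

```text
clock: 7.62
eef_pos: [500.9, -112.3, 119.5]
tcp_rot: [-3.142, -0.001, -0.298]
contact_force: [-0.7, -0.2, -0.1]
opening: 0.608
grasp_force: 0.0
```

Run:
```python
from h import *
s=r.sense();p=s['eef_pos'];print(s['clock'],p.round(1),s['tcp_rot'].round(3),s['opening'])
y=s['tcp_rot'][2];w=grab('wrist')
for A,c,q in blobs(w,(12,110,80),(28,255,255),300)[0]:print(A,c,q,plane(w,[c],26)[0].round(1))
d=np.array([500.5,-111])-p[:2];print(d@[np.cos(y),np.sin(y)],d@[np.sin(y),-np.cos(y)])
b=grab('side')
for A,c,q in blobs(b,(12,90,90),(28,255,255),60)[0]:
    if 220<c[0]<340 and 250<c[1]<360:print('side',A,c,plane(b,[c],18)[0].round(1))
```

```text
7.625 [ 500.9 -112.3  119.5] [-3.142e+00 -1.000e-03 -2.980e-01] 0.6075258847809093
102129 [256.9 127.1] [  0   0 560 378] [ 556.4 -116.6   26. ]
1589 [460.5 158.2] [435 138  53  44] [ 498.9 -238.6   26. ]
1242 [274.6 207.4] [255 186  40  45] [ 502.6 -111.8   26. ]
1458 [472.5 243.8] [449 223  50  45] [ 436.  -237.4   26. ]
1213 [126.9 403.1] [ 98 379  48  41] [377.2  54.8  26. ]
1010 [426.6 405.7] [407 381  47  39] [ 301.4 -181.8   26. ]
-0.8104768589811507 -1.149384691052073
side 113191 [308.9 259.5] [448.8  34.7  18. ]
side 134 [270.6 303.2] [504.4 167.1  18. ]
side 142 [260.4 334.2] [505.8 242.8  18. ]
```

Call:
{"method": "arm_command", "body": {
  "deltas": [
    {"hand":52,"tx":0,"ty":-1,"tz":40,"wx":0,"wy":0,"wz":0},
    {"hand":52,"tx":0,"ty":0,"tz":40,"wx":0,"wy":0,"wz":0},
    {"hand":52,"tx":0,"ty":0,"tz":20,"wx":0,"wy":0,"wz":0},
    {"hand":52,"tx":0,"ty":0,"tz":10,"wx":0,"wy":0,"wz":0},
    {"hand":20,"tx":0,"ty":0,"tz":0,"wx":0,"wy":0,"wz":0},
    {"hand":20,"tx":0,"ty":0,"tz":0,"wx":0,"wy":0,"wz":0},
    {"hand":20,"tx":0,"ty":0,"tz":0,"wx":0,"wy":0,"wz":0},
    {"hand":20,"tx":0,"ty":0,"tz":0,"wx":0,"wy":0,"wz":0}
  ]
}}

```text
clock: 8.72
eef_pos: [500.9, -110.3, 10.2]
tcp_rot: [-3.141, -0.001, -0.296]
contact_force: [-0.2, 0.2, 3.6]
opening: 0.309
grasp_force: 39.5
```

Call:
{"method": "arm_command", "body": {
  "deltas": [
    {"hand":20,"tx":0,"ty":0,"tz":-30,"wx":0,"wy":0,"wz":0},
    {"hand":20,"tx":0,"ty":0,"tz":-40,"wx":0,"wy":0,"wz":0},
    {"hand":20,"tx":-30,"ty":-20,"tz":-30,"wx":0,"wy":0,"wz":0},
    {"hand":20,"tx":-30,"ty":-38,"tz":0,"wx":0,"wy":0,"wz":0},
    {"hand":20,"tx":-30,"ty":-40,"tz":0,"wx":0,"wy":0,"wz":0},
    {"hand":20,"tx":-19,"ty":-50,"tz":0,"wx":0,"wy":0,"wz":0},
    {"hand":20,"tx":0,"ty":-50,"tz":0,"wx":0,"wy":0,"wz":0},
    {"hand":20,"tx":0,"ty":-20,"tz":0,"wx":0,"wy":0,"wz":0}
  ]
}}

```text
clock: 9.72
eef_pos: [460.6, 132.4, 110.0]
tcp_rot: [-3.141, -0.001, -0.294]
contact_force: [-0.1, 0.1, -0.3]
opening: 0.312
grasp_force: 39.6
```

Call:
{"method": "arm_command", "body": {
  "deltas": [
    {"hand":20,"tx":0,"ty":0,"tz":0,"wx":0,"wy":0,"wz":0}
  ]
}}

```text
clock: 9.85
eef_pos: [460.1, 130.9, 109.6]
tcp_rot: [3.142, -0.0, -0.294]
contact_force: [-0.5, -0.3, 0.1]
opening: 0.311
grasp_force: 39.6
```

Run:
```python
from h import *
s=r.sense();print(s['clock'],s['eef_pos'].round(1),s['opening'],s['grasp_force'])
w=grab('wrist','i.png')
```

```text
9.85 [460.1 130.9 109.6] 0.31071555890152835 39.55843269824982
```

View pics/i.png

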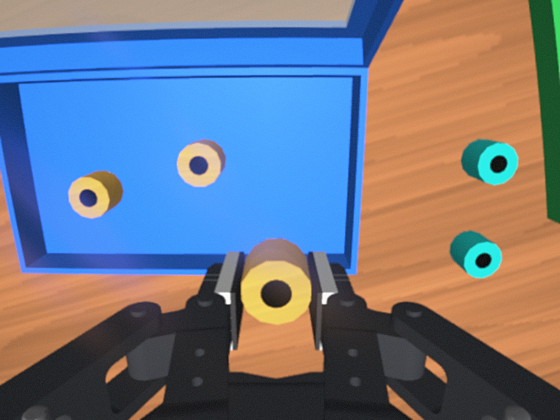

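The wrist view shows the held spacer at (276,290), with the placed one at (95,193) and brass5 at (200,163) upright in the case, so the drop spot is clear.

Call:
{"method": "arm_command", "body": {
  "deltas": [
    {"hand":20,"tx":0,"ty":0,"tz":40,"wx":0,"wy":0,"wz":0},
    {"hand":20,"tx":0,"ty":0,"tz":30,"wx":0,"wy":0,"wz":0},
    {"hand":20,"tx":0,"ty":0,"tz":15,"wx":0,"wy":0,"wz":0},
    {"hand":20,"tx":0,"ty":0,"tz":8,"wx":0,"wy":0,"wz":0},
    {"hand":20,"tx":0,"ty":0,"tz":5,"wx":0,"wy":0,"wz":0},
    {"hand":20,"tx":0,"ty":0,"tz":1,"wx":0,"wy":0,"wz":0},
    {"hand":20,"tx":0,"ty":0,"tz":0,"wx":0,"wy":0,"wz":0}
  ]
}}

```text
clock: 10.78
eef_pos: [460.2, 130.3, 11.0]
tcp_rot: [-3.141, -0.001, -0.296]
contact_force: [-0.1, -0.1, -1.1]
opening: 0.312
grasp_force: 39.6
```

Call:
{"method": "arm_command", "body": {
  "deltas": [
    {"hand":44,"tx":0,"ty":0,"tz":0,"wx":0,"wy":0,"wz":0},
    {"hand":44,"tx":0,"ty":0,"tz":0,"wx":0,"wy":0,"wz":0},
    {"hand":44,"tx":0,"ty":0,"tz":0,"wx":0,"wy":0,"wz":0},
    {"hand":44,"tx":0,"ty":0,"tz":-40,"wx":0,"wy":0,"wz":0},
    {"hand":44,"tx":0,"ty":0,"tz":-50,"wx":0,"wy":0,"wz":0},
    {"hand":44,"tx":0,"ty":0,"tz":-60,"wx":0,"wy":0,"wz":0},
    {"hand":0,"tx":-40,"ty":0,"tz":-50,"wx":0,"wy":0,"wz":0},
    {"hand":0,"tx":-40,"ty":0,"tz":-40,"wx":0,"wy":0,"wz":0}
  ]
}}

```text
clock: 11.78
eef_pos: [383.6, 153.4, 251.3]
tcp_rot: [-3.14, -0.001, -0.297]
contact_force: [0.5, 1.2, 1.0]
opening: 0.096
grasp_force: 0.0
```

Run:
```python
from h import *
s=r.sense();print(s['clock'],s['eef_pos'].round(1),s['tcp_rot'],s['qpos'].round(2),s['opening'],s['contact_force'])
a=grab('scene','j1.png');b=grab('side','j2.png');w=grab('wrist','j3.png')
im=np.hstack([cv2.imread('pics/j1.png')[180:400,200:480],cv2.imread('pics/j2.png')[180:400,160:440]]);cv2.imwrite('pics/j.png',cv2.resize(im,(800,314),interpolation=3))
for f,n in((a,'sc'),(b,'si'),(w,'w')):
  for A,c,q in blobs(f,(12,110,80),(28,255,255),80)[0]:
    p=plane(f,[c],18)[0]
    if A<3000 and abs(p[0]-500)<90 and abs(p[1]-187)<120:print(n,A,c,p.round(1))
```

```text
11.775 [383.6 153.4 251.3] [-3.14047824e+00 -1.20882429e-03 -2.97129187e-01] [ 0.38 -0.01  2.03  0.    1.12  2.24] 0.09602628849754503 [0.47821674 1.21933989 1.00953083]
sc 115 [354.1 270.6] [463.8 133.5  18. ]
sc 124 [350.4 293.1] [506.8 169.9  18. ]
sc 148 [374.9 320.3] [508.2 244.1  18. ]
si 121 [294.5 292.8] [460.4 129.3  18. ]
si 126 [270.6 303.1] [504.5 166.8  18. ]
si 141 [260.4 334. ] [505.9 242.4  18. ]
w 557 [227.4  56.6] [505.  167.5  18. ]
w 228 [160.3  74.3] [509.5 236.2  18. ]
w 479 [277.5  89.9] [460.7 130.2  18. ]
```

View pics/j.png

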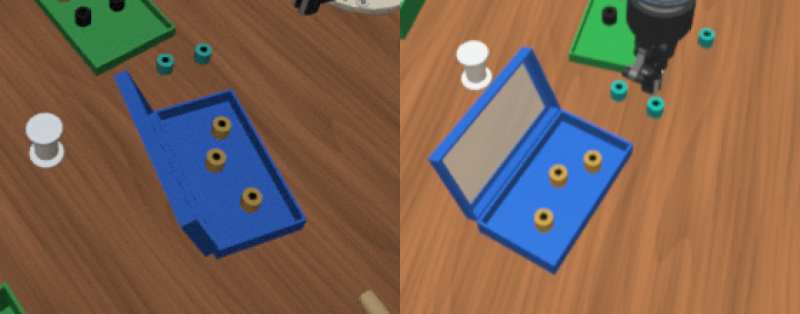

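Both views show three brass spacers upright in the case. The tray keeps the others, and the spool is behind the lid and clear of it. Next I'll bring the shut fingers over the lid to its back, pull it over towards the robot, then press it down.

Call:
{"method": "arm_command", "body": {
  "deltas": [
    {"hand":0,"tx":48,"ty":-14,"tz":0,"wx":0,"wy":0,"wz":0},
    {"hand":0,"tx":48,"ty":-14,"tz":0,"wx":0,"wy":0,"wz":0},
    {"hand":0,"tx":48,"ty":-14,"tz":0,"wx":0,"wy":0,"wz":0},
    {"hand":0,"tx":48,"ty":-14,"tz":0,"wx":0,"wy":0,"wz":0},
    {"hand":0,"tx":48,"ty":-14,"tz":0,"wx":0,"wy":0,"wz":0},
    {"hand":0,"tx":48,"ty":-14,"tz":0,"wx":0,"wy":0,"wz":0},
    {"hand":0,"tx":0,"ty":0,"tz":0,"wx":0,"wy":0,"wz":0}
  ]
}}

```text
clock: 12.8
eef_pos: [687.0, 148.5, 246.0]
tcp_rot: [3.14, 0.001, -0.297]
contact_force: [0.5, 0.2, -0.7]
opening: -0.0
grasp_force: 0.0
```

Run:
```python
from h import *
s=r.sense();print(s['clock'],s['eef_pos'].round(1),s['tcp_rot'].round(3),s['opening'],s['contact_force'].round(1))
a=grab('scene','k1.png');b=grab('side','k2.png');w=grab('wrist','k3.png')
print('spool',plane(a,[(232,288)],0).round(),plane(b,[(213,233)],0).round())
# lid top corner triangulation: scene (280,233) & side (245,214)
c1,d1=ray(a,[(280,232)]);c2,d2=ray(b,[(245,214)])
A=np.c_[d1[0],-d2[0]];t=np.linalg.lstsq(A,c2-c1,rcond=None)[0];print((c1+t[0]*d1[0]).round(),(c2+t[1]*d2[0]).round())
im=np.hstack([cv2.imread('pics/k3.png'),cv2.imread('pics/k2.png')]);cv2.imwrite('pics/k.png',cv2.resize(im,(800,300),interpolation=3))
```

```text
12.8 [687.  148.5 246. ] [ 3.14e+00  1.00e-03 -2.97e-01] -4.1930799469892706e-05 [ 0.5  0.2 -0.7]
spool [[693.   9.   0.]] [[696.   1.   0.]]
[592.  37. 147.] [593.  40. 145.]
```

View pics/k.png

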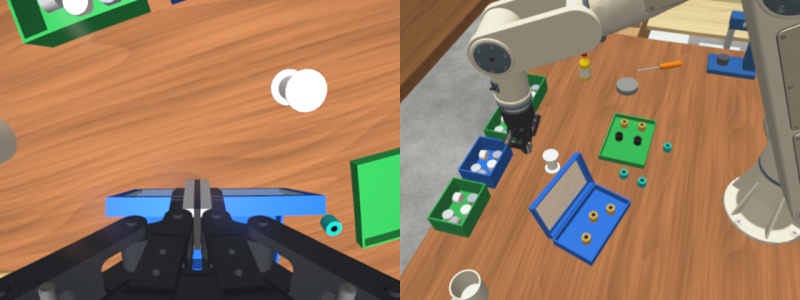

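The wrist view shows the closed fingers beyond the lid's back at (197,200), with the spool away at (300,88). The lid's free edge is at case x about 131 mm and z about 146, so the angle is about 1.93 and the hand at case x about 190 is clear to go down behind it.

Call:
{"method": "arm_command", "body": {
  "deltas": [
    {"hand":0,"tx":0,"ty":0,"tz":45,"wx":0,"wy":0,"wz":0},
    {"hand":0,"tx":0,"ty":0,"tz":45,"wx":0,"wy":0,"wz":0},
    {"hand":0,"tx":0,"ty":0,"tz":44,"wx":0,"wy":0,"wz":0},
    {"hand":0,"tx":-20,"ty":0,"tz":0,"wx":0,"wy":0,"wz":0},
    {"hand":0,"tx":-20,"ty":0,"tz":0,"wx":0,"wy":0,"wz":0},
    {"hand":0,"tx":-15,"ty":0,"tz":0,"wx":0,"wy":0,"wz":0},
    {"hand":0,"tx":-15,"ty":0,"tz":0,"wx":0,"wy":0,"wz":0}
  ]
}}

```text
clock: 13.82
eef_pos: [617.1, 170.2, 116.3]
tcp_rot: [-3.141, -0.002, -0.296]
contact_force: [7.9, -4.8, 23.3]
opening: -0.001
grasp_force: 1.4
```

Call:
{"method": "arm_command", "body": {
  "deltas": [
    {"hand":0,"tx":-18,"ty":0,"tz":0,"wx":0,"wy":0,"wz":0},
    {"hand":0,"tx":-18,"ty":0,"tz":0,"wx":0,"wy":0,"wz":0},
    {"hand":0,"tx":-18,"ty":0,"tz":0,"wx":0,"wy":0,"wz":0}
  ]
}}

```text
clock: 14.2
eef_pos: [565.6, 186.1, 116.6]
tcp_rot: [-3.14, -0.002, -0.297]
contact_force: [1.5, 0.5, -0.1]
opening: -0.002
grasp_force: 0.7
```

Run:
```python
from h import *
a=grab('scene','l1.png');b=grab('side','l2.png');print(r.sense()['contact_force'].round(1))
im=np.hstack([cv2.imread('pics/l1.png')[150:400,190:470],cv2.imread('pics/l2.png')[150:400,140:420]]);cv2.imwrite('pics/l.png',cv2.resize(im,(800,357),interpolation=3))
```

```text
[-1.3 -1.1 -0.3]
```

View pics/l.png

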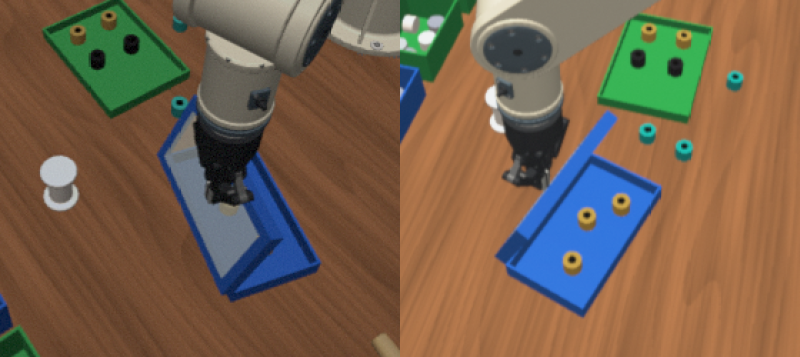

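The side view shows the lid tipped past upright towards the robot with the fingers behind it. The three spacers haven't moved. I'm continuing the pull.

Call:
{"method": "arm_command", "body": {
  "deltas": [
    {"hand":0,"tx":-15,"ty":0,"tz":0,"wx":0,"wy":0,"wz":0},
    {"hand":0,"tx":-15,"ty":0,"tz":0,"wx":0,"wy":0,"wz":0},
    {"hand":0,"tx":-15,"ty":0,"tz":0,"wx":0,"wy":0,"wz":0},
    {"hand":0,"tx":-15,"ty":0,"tz":0,"wx":0,"wy":0,"wz":0},
    {"hand":0,"tx":-15,"ty":0,"tz":0,"wx":0,"wy":0,"wz":0},
    {"hand":0,"tx":-15,"ty":0,"tz":0,"wx":0,"wy":0,"wz":0}
  ]
}}

```text
clock: 15.05
eef_pos: [478.4, 212.3, 115.4]
tcp_rot: [3.142, 0.0, -0.296]
contact_force: [-0.3, 0.4, -0.4]
opening: -0.001
grasp_force: 0.0
```

Call:
{"method": "arm_command", "body": {
  "deltas": [
    {"hand":0,"tx":-10,"ty":0,"tz":10,"wx":0,"wy":0,"wz":0},
    {"hand":0,"tx":-5,"ty":0,"tz":10,"wx":0,"wy":0,"wz":0},
    {"hand":0,"tx":0,"ty":0,"tz":10,"wx":0,"wy":0,"wz":0},
    {"hand":0,"tx":0,"ty":0,"tz":10,"wx":0,"wy":0,"wz":0},
    {"hand":0,"tx":0,"ty":0,"tz":10,"wx":0,"wy":0,"wz":0}
  ]
}}

```text
clock: 15.68
eef_pos: [465.4, 216.2, 64.4]
tcp_rot: [3.141, 0.0, -0.297]
contact_force: [-0.4, -0.1, 0.6]
opening: -0.001
grasp_force: 0.3
```

Call:
{"method": "arm_command", "body": {
  "deltas": [
    {"hand":0,"tx":0,"ty":0,"tz":6,"wx":0,"wy":0,"wz":0},
    {"hand":0,"tx":0,"ty":0,"tz":5,"wx":0,"wy":0,"wz":0},
    {"hand":0,"tx":0,"ty":0,"tz":3,"wx":0,"wy":0,"wz":0},
    {"hand":0,"tx":0,"ty":0,"tz":2,"wx":0,"wy":0,"wz":0}
  ]
}}

```text
clock: 16.18
eef_pos: [465.3, 216.4, 49.7]
tcp_rot: [-3.141, -0.0, -0.296]
contact_force: [-5.9, -3.0, 24.9]
opening: 0.003
grasp_force: 12.7
```

Call:
{"method": "arm_command", "body": {
  "deltas": [
    {"hand":0,"tx":0,"ty":0,"tz":1,"wx":0,"wy":0,"wz":0},
    {"hand":0,"tx":0,"ty":0,"tz":1,"wx":0,"wy":0,"wz":0},
    {"hand":0,"tx":0,"ty":0,"tz":0,"wx":0,"wy":0,"wz":0}
  ]
}}

```text
clock: 16.55
eef_pos: [465.3, 216.5, 49.6]
tcp_rot: [-3.141, -0.0, -0.296]
contact_force: [-9.1, -4.2, 31.8]
opening: 0.002
grasp_force: 16.0
```

Pressing now meets a firm stop at 31 N with the tips at 49.6 mm, which is the closed lid height of 50 mm. I'm backing off and checking.

Call:
{"method": "arm_command", "body": {
  "deltas": [
    {"hand":0,"tx":0,"ty":0,"tz":-20,"wx":0,"wy":0,"wz":0},
    {"hand":0,"tx":0,"ty":0,"tz":-50,"wx":0,"wy":0,"wz":0},
    {"hand":0,"tx":0,"ty":50,"tz":-60,"wx":0,"wy":0,"wz":0},
    {"hand":0,"tx":-40,"ty":50,"tz":-50,"wx":0,"wy":0,"wz":0},
    {"hand":0,"tx":-40,"ty":50,"tz":0,"wx":0,"wy":0,"wz":0},
    {"hand":0,"tx":0,"ty":50,"tz":0,"wx":0,"wy":0,"wz":0},
    {"hand":0,"tx":0,"ty":50,"tz":0,"wx":0,"wy":0,"wz":0},
    {"hand":0,"tx":0,"ty":0,"tz":0,"wx":0,"wy":0,"wz":0}
  ]
}}

```text
clock: 17.55
eef_pos: [331.1, 17.1, 204.1]
tcp_rot: [3.141, -0.001, -0.301]
contact_force: [-0.2, 0.2, -0.2]
opening: -0.001
grasp_force: 0.0
```

Run:
```python
from h import *
s=r.sense();print(s['clock'],s['eef_pos'].round(1),s['contact_force'].round(1))
a=grab('scene','m1.png');b=grab('side','m2.png')
im=np.hstack([cv2.imread('pics/m1.png')[140:390,190:470],cv2.imread('pics/m2.png')[140:390,140:420]]);cv2.imwrite('pics/m.png',cv2.resize(im,(800,357),interpolation=3))
# triangulate lid outer corners: closed => predicted at z=50
ux=np.array([.957,-.291]);uy=np.array([.291,.957])
for x,y in((-65,-115),(-65,115)):
    p=np.r_[np.array([500,187])+x*ux+y*uy,50]
    print(proj(a,[p]).round(),proj(b,[p]).round())
for f,k in((a,(350,300)),(b,(258,302))):
    _,m=blobs(f,(105,120,60),(125,255,255))
    c=max(cv2.findContours(m,0,2)[0],key=lambda q:cv2.contourArea(q)*(abs(cv2.boundingRect(q)[0]+cv2.boundingRect(q)[2]/2-k[0])<40))
    p=cv2.approxPolyDP(c,4,True).reshape(-1,2);print(np.c_[p,plane(f,p,50)[:,:2].round()])
```

```text
17.55 [331.1  17.1 204.1] [-0.2  0.2 -0.2]
[[365. 237.]] [[323. 277.]]
[[419. 330.]] [[267. 364.]]
[[363. 237. 408.  93.]
 [308. 256. 536.  63.]
 [351. 359. 612. 284.]
 [410. 340. 499. 320.]
 [415. 331. 478. 313.]]
[[274. 252. 526.  56.]
 [214. 329. 594. 270.]
 [217. 342. 579. 295.]
 [266. 370. 469. 328.]
 [322. 279. 406. 101.]]
```

View pics/m.png

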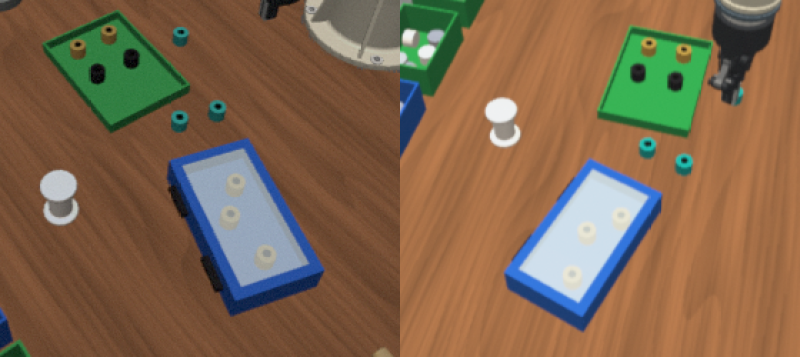

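Both views show the lid shut with no gap, and three upright spacers show through the window. Two brass and two black are left in the tray, and the spool is in place. The arm is clear of everything, so I'm handing in.

```bash
python3 -c "
from rig import r
print(r.sign_off())"
```

```text
the job is handed in; nothing more can be done
None
```

The kit is made up and handed in: the case holds three upright brass spacers with its lid shut, two brass and two black remain in the tray, and the spool and tape were not touched; no verdict came back at hand-in.

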